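Snap a supply module onto the rail of the tent's power box

ROBOT

A 6-joint arm with a two-finger parallel gripper is mounted at the origin on the work surface. World frame = base frame: x ahead of the robot, y to its left, z up, the work surface at z = 0. Lengths are in m, angles in degrees, forces in N, time in s.
With the tool pointing down it reaches from about 0.35 to 0.85 m from the base axis. Payload 8.1 kg.
Tool frame: the origin (TCP) lies at the very end of the fingers, on their centre line; the grasp point (between the pads) lies 19 mm behind it; z points along the fingers, y is the direction in which the jaws open and shut (so a half turn about z gives the same grasp; the last joint's range is limited). The gripper opens to 93 mm and grips with 3 to 60 N. Pads are 15 mm wide; open, the fingers measure 128 mm over their backs; the gripper's body (75 mm by 188 mm) begins 65 mm behind the grasp point.
Start: joints at [-80.294, 7.471, 85.268, -0, 87.261, -4.893], TCP at [0.151, -0.581, 0.219] pointing down, gripper open.
Joint ranges: [-169.43, 169.43], [-51.17, 129.36], [1.28, 143.12], [-76.62, 256.62], [0, 156.53], [-152.29, 152.29]. Speed limits (degrees/s): [136.94, 136.94, 159.86, 180, 180, 180].

INTERFACE

Orientations are given as [roll, pitch, yaw] about the fixed x, y, z axes, in that order (R = Rz(yaw) Ry(pitch) Rx(roll)).
In Python, from station import env gives the robot as it stands.
- The arm moves only by the shell command python3 -m creep 'ROWS'. ROWS is a JSON object of lists of equal length, an entry for each row: "travel": the shift along the tool's x, y, z in mm, a list of three; "rot": the turn, a rotation vector about the tool's x, y, z in rad, a list of three; "hand": the finger opening in mm, from 0 to 93. In form: {"travel": [[tx, ty, tz], ...], "rot": [[ax, ay, az], ...], "hand": [hand, ...]}. A call has 1 to 10 rows; each row shifts and turns the commanded pose from where the row before left it, along the tool's axes as they then stand; what a row does not reach is not made up. A row lasts 1/10 s, in which the tool goes at most 50 mm and 8.59 degrees, less where a joint would pass 70% of its speed; a pose out of reach is approached as far as the arm can. A call is refused whole if a number of a shift passes 50 or a number of a turn 0.15, either way. A call with a gripper value outside its range is refused whole. The fingers move at their own pace and stop on an object; the grip force is fixed at half the most. Time passes only in rows, so rows that do not move let the fingers close. It gives the time, the measured TCP pose, the force and the opening at its end, in the units of the state.
- env.read_state(): the state, without advancing time (a new reading comes with each control period).
- env.capture(name): name is "scene" or "top" or "wrist"; returns the picture (420x560x3 uint8, red, green, blue); there is no depth.
- env.camera_params(name): a dict with "camera_matrix" (3x3 intrinsics, pixels), "dist_coeffs" ([k1, k2, p1, p2, k3] as OpenCV has them; the pictures are not rectified), "R" (3x3) and "t" (3): a world point X has camera coordinates R X + t. Camera axes: x right, y down, z forward; pixel columns grow to the right and rows downward; lengths in m; the calibration is good to about 2 mm. A picture is of the moment at which its call begins: read the wrist's pose just before it. camera_params takes no time and is no camera call; for the wrist camera it gives the pose at the moment of the call.
- env.hand_in(): hands the job in, once; it reports no verdict.
The state is a dict: "time_s": time; "joint_pos": joint angles; "dq": joint speeds; "joint_torque": joint torques, N m; "position": TCP position; "eef_rot": TCP orientation; "force": force on the tool from outside, world axes, zero at the start; "torque": the same for the moment, N m; "gripper_width": finger opening in m.
Only numpy, scipy, OpenCV 4.12 (cv2) and the standard library are available. Lean on these libraries where they do the work, as an engineer would, in place of code of your own. Each camera call takes 0.05 s, during which the arm holds its last target.

TASK

Fit the loose grey supply module into the middle of the free place, marked by the white strip, on the mounting rail of the open power box: hook its fixed lip under the rail edge nearest the robot with the module tilted, then rock it down until its orange sprung foot clicks under the far edge and it sits flat, fully home, and let go of it. Go by feel, because the rail's height differs from box to box, do not force the module, and leave the tools and spare parts on the table where they lie.

Things in the scene. Friction and masses are not known exactly. Their poses are not given: they have to be found in the camera images.
- module: Loose module for a 35 mm rail: slate-grey, white label and small green lamp on top, yellow line on the lip end. 90 mm long (x), 54 wide (y), 70 tall (z), 0.2 to 0.35 kg. Origin: centre of its underside as it stands on the table. z up out of the white face; -x: end with the fixed lip, +x: end with the foot. Home on the rail it is level, x as the box's x, origin 10 mm under the rail's top.
- nose (a point): Centre of the module's white top, at (0, 0, 70) mm in its frame. The nose under it is the place to grip: x=-22.5..22.5 (45 mm wide), z=40..70, y=-27..27. Beside it, at both ends, flat shoulders with tops at z=40 reach to x=-45 and x=45.
- lip (a point): Upper edge of the fixed lip's tip, at (-14, 0, 4.2) mm in the module's frame. The lip, full width, z=1.2..4.2, sticks out of an end wall whose inner face is x=-18.2 (z=0..10). The flat seat that rests on the rail's top is z=10, x=-18.2..18.2: so lip and seat form a slot 5.8 mm high and 4.2 mm deep that takes the rail's edge, also when tilted up to 0.35 rad.
- foot_tip (a point): Upper edge of the sprung foot's tip, at (15.5, 0, 6.8) mm in the module's frame when sprung out; from it the foot's ramp runs down to x=18.4, z=0.6. Moves with the foot. As the hooked module is rocked down the ramp meets the rail's far edge at a tilt of about 0.15 rad.
- foot (a joint): The orange sprung foot, 30 mm wide: 0 = sprung fully out, up to 0.0045 m = pushed back into the module (+x). Spring 2.5 N at 0 and 1 N more per mm. Rocking the module down pushes it back 2 to 3 mm (about 5 to 8 N down at the foot), then it springs out under the rail's edge with a click.
- box: Open light-grey power box on its back, fixed: 250 mm (x) by 340 (y), rim 50 high, floor 5 thick. Origin: centre of its underside; x away from the robot at yaw 0, y along the rail. The rail's top is nominally 31 mm above the underside, but its brackets are set by hand: up to 2.5 mm higher or lower, not measured, feel for it. Two white devices, of about the module's size, sit on the rail (no guide to its height).
- rail_mark (a point): Point on the box's underside below the rail's middle; axes as the box's. The rail (part of the box): steel top-hat section along y, 300 mm long, 35 mm wide (x=-17.5..17.5). Its two edges are flanges 2.5 mm thick, free underneath beyond x=-12.3 and x=12.3 for 12 mm of depth. Pressing the module against box or rail with more than 35 N damages it.
- gap: White paper strip, 150 by 54 mm, on the box floor across the rail, under the free place for the module. Origin: on the floor (5 mm above the box's underside), below the rail's middle line, at the middle of the free place; axes as the box's. Places are 75 mm apart: about 21 mm to the next device on either side.
- screwdriver: Bystander: dark-handled screwdriver, 190 mm, lying. Leave it.
- spare_breaker: Bystander: white spare breaker lying on its side, 90 x 70 x 18 mm. Leave it.
- screw_jar: Bystander: small open jar of brass screws, 42 mm across, 34 mm tall. Leave it.

How it is judged (in metres and radians):
On the way:
1. the fixed lip is hooked under the rail's near edge in the free place, with the module still tilted, foot end up, and touching the rail (angle between module's own z axis and vertical between 0.09 and 0.7 rad and x of lip in the frame of gap between -0.0162 and -0.01 m and z of lip in the frame of gap between 0.012 and 0.0262 m and x of foot_tip in the frame of lip above 0.02 m and z of foot_tip in the frame of gap above 0.022 m and y of module in the frame of gap between -0.016 and 0.016 m and contact force between module and box above 0.3 N), for 0.1 s.
At the end, for the whole second after the job is handed in: The module sits in the free place, level within 1.7 degrees, within 16 mm of the place's middle along the rail and about 2 mm of the rail's middle line, lip under the near edge, foot sprung out (under 1 mm pushed back) under the far edge, at rest and let go (angle between module's own z axis and vertical below 0.03 rad and value of joint foot below 0.001 m and x of lip in the frame of gap between -0.0162 and -0.0118 m and x of foot_tip in the frame of gap between 0.0133 and 0.0172 m and z of module in the frame of gap between 0.0115 and 0.0205 m and y of module in the frame of gap between -0.016 and 0.016 m and contact force between module and box above 0.5 N and linear speed of module below 0.01 m/s); the robot touches nothing.
It fails at once if the module is pressed or jammed against the rail or box with more than 35 N (contact force between module and box above 35 N).
It fails at once if the screwdriver, the spare breaker or the screw jar is moved by more than 25 mm (distance of any of screwdriver, spare_breaker, screw_jar from where it was at the start of the episode above 0.025 m).
It also fails if it takes over 64 s, if anything falls off the work surface, if the arm or the gripper's body presses on something with over 40 N, if the wrist force passes 120 N, or if a joint passes its speed limit or range.

## Working session

There is one attempt and no reset: what is moved stays moved. The work goes in short steps, Python scripts to look and compute and a shell command to move; the robot and the scene stay as the last step left them, time stands still between calls to the robot, and variables do not carry over. Pictures are saved under pics/ and viewed, and the job is handed in when it is done.

```bash
ls; mkdir -p pics
cat > h.py <<'E'
import numpy as np,cv2
from station import env
def shot(name,fn):
    p=env.camera_params(name); im=env.capture(name)
    cv2.imwrite('pics/'+fn,cv2.cvtColor(im,cv2.COLOR_RGB2BGR)); return im,p
def ray(p,uv,z):
    K=np.array(p['camera_matrix']);D=np.array(p['dist_coeffs'])
    R=np.array(p['R']);t=np.array(p['t'])
    n=cv2.undistortPoints(np.array(uv,float).reshape(-1,1,2),K,D).reshape(-1,2)
    d=np.c_[n,np.ones(len(n))]@R; c=-R.T@t
    return c+d*((z-c[2])/d[:,2])[:,None]
def proj(p,X):
    return cv2.projectPoints(np.array(X,float).reshape(-1,1,3),cv2.Rodrigues(np.array(p['R']))[0],np.array(p['t']),np.array(p['camera_matrix']),np.array(p['dist_coeffs']))[0].reshape(-1,2)
E
python3 - <<'E'
from h import *
for n in ['scene','top','wrist']:
    im,p=shot(n,n+'0.png'); R=np.array(p['R']); print(n,-R.T@np.array(p['t']),R[2],p['camera_matrix'][0][0])
print(env.read_state())
E
```

```text
pics
scene [ 1.18808773 -0.53154627  0.61345533] [-0.6620202   0.46884898 -0.58473062] 391.61584999104156
top [ 0.44063183 -0.1004515   1.2244474 ] [ 0.11131503  0.00390952 -0.99377748] 472.80303998032025
wrist [ 0.21969344 -0.5624779   0.38360109] [-0.24965821 -0.06308327 -0.96627702] 300.5072301627099
{'time_s': 0.15, 'joint_pos': array([-8.02932420e+01,  7.50392146e+00,  8.53165453e+01, -1.56463564e-03,
        8.72601290e+01, -4.89303025e+00]), 'dq': array([-0.0429957 , -0.18103687, -0.22302945,  0.00766141, -0.0293848 ,
       -0.08042434]), 'joint_torque': array([-4.29821048e-04, -5.60470426e+01, -4.92338562e+01,  7.65761524e-02,
        3.04304960e-02, -7.78739445e-05]), 'position': array([ 0.15117677, -0.58018675,  0.21782609]), 'eef_rot': array([-1.79919565e+02, -5.31742508e-03,  1.45998604e+01]), 'force': array([-0.62142395, -0.80988729,  0.10063046]), 'torque': array([ 0.00755978,  0.02787022, -0.0098379 ]), 'gripper_width': 0.0934214295890361}
```

View pics/top0.png

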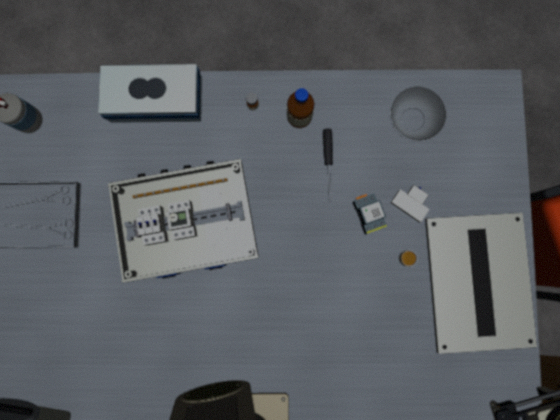

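View pics/scene0.png

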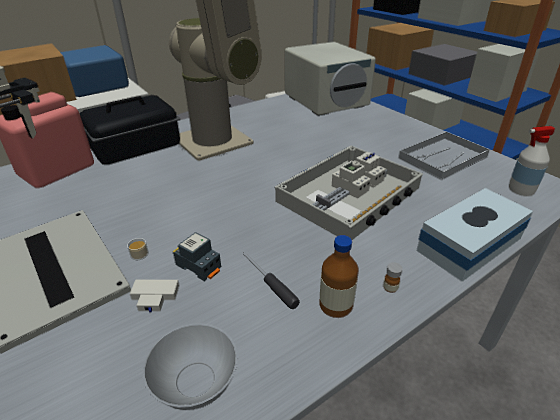

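View pics/wrist0.png

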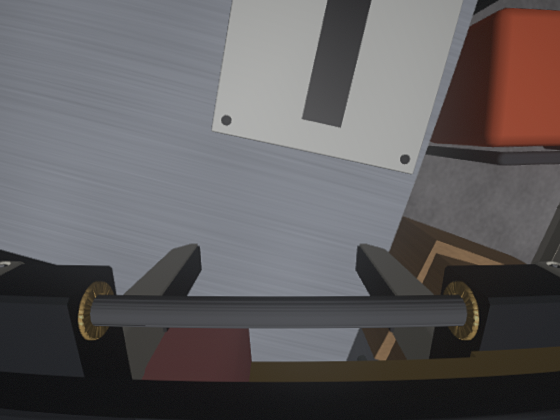

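The top view shows the box around (183,220) and the module at (371,213), with the spare breaker at (411,203), the jar at (408,258) and the screwdriver at (328,150). I'll zoom in on the box and the module.

Run:
```python
from h import *
im=cv2.imread('pics/top0.png')
a=cv2.resize(im[150:290,100:265],None,fx=4.2,fy=4.2,interpolation=cv2.INTER_CUBIC)
b=cv2.resize(im[180:270,340:440],None,fx=6,fy=6,interpolation=cv2.INTER_CUBIC)
cv2.imwrite('pics/ta.png',a);cv2.imwrite('pics/tb.png',b)
s=cv2.imread('pics/scene0.png')
cv2.imwrite('pics/sa.png',cv2.resize(s[140:250,265:430],None,fx=4.8,fy=4.8,interpolation=cv2.INTER_CUBIC))
p=env.camera_params('top')
print(ray(p,[[371,213]],.07),ray(p,[[110,184],[241,160],[257,257],[123,281]],.05))
```

```text
[[ 0.55408425 -0.3149883   0.07      ]] [[ 0.63478372  0.33794469  0.05      ]
 [ 0.69334059  0.00626275  0.05      ]
 [ 0.4489531  -0.03388686  0.05      ]
 [ 0.39188605  0.29769659  0.05      ]]
```

View pics/ta.png

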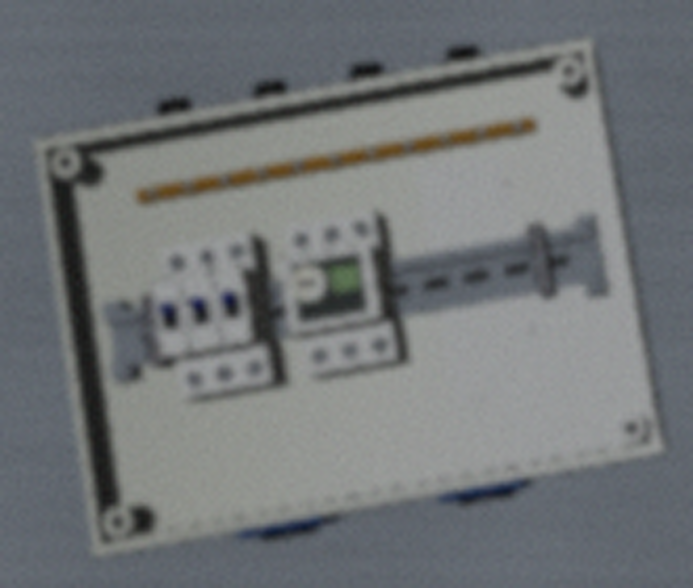

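View pics/tb.png

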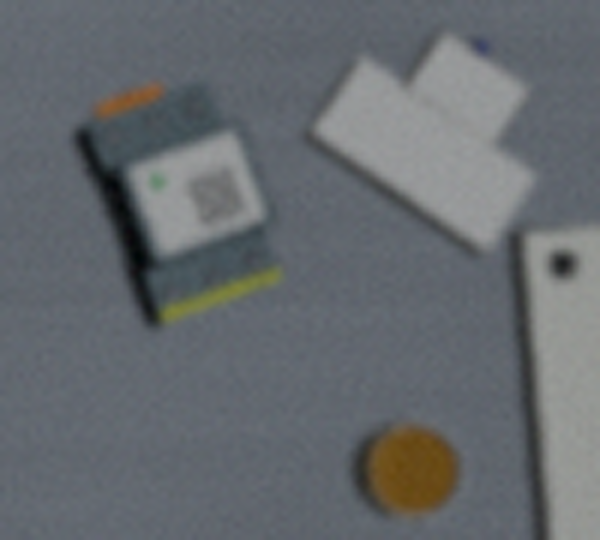

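View pics/sa.png

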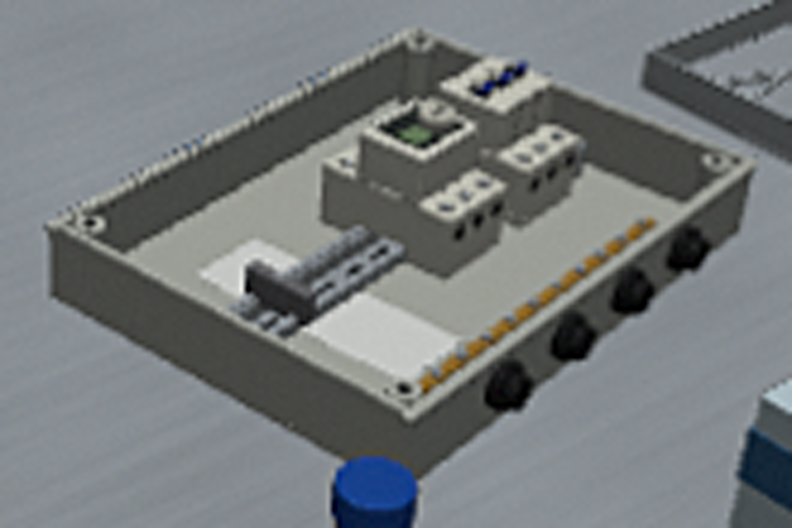

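```bash
python3 -m creep '{"travel":[[45,-15,0],[45,-15,0],[45,-15,0],[45,-15,0],[45,-15,0],[45,-15,0],[45,-15,0],[45,-15,0],[45,-15,0],[45,-15,0]],"rot":[[0,0,0],[0,0,0],[0,0,0],[0,0,0],[0,0,0],[0,0,0],[0,0,0],[0,0,0],[0,0,0],[0,0,0]],"hand":[93,93,93,93,93,93,93,93,93,93]}'
python3 -m creep '{"travel":[[0,0,0],[0,0,0],[0,0,0],[0,0,0],[0,0,0],[0,0,0],[0,0,0],[0,0,0],[0,0,0],[0,0,0]],"rot":[[0,0,-0.14],[0,0,-0.14],[0,0,-0.14],[0,0,-0.14],[0,0,-0.14],[0,0,-0.14],[0,0,-0.14],[0,0,-0.14],[0,0,-0.14],[0,0,-0.14]],"hand":[93,93,93,93,93,93,93,93,93,93]}'
python3 - <<'E'
from h import *
im,p=shot('wrist','w1.png'); R=np.array(p['R']); print(-R.T@np.array(p['t']),R[2])
E
```

```text
time_s: 1.15
position: [0.5502, -0.3206, 0.2183]
eef_rot: [-180.0, 0.0, 14.6]
force: [-0.0, -1.0, -0.2]
gripper_width: 0.0927
time_s: 2.15
position: [0.5487, -0.3219, 0.2181]
eef_rot: [-180.0, -0.0, 95.1]
force: [0.2, -0.2, -0.3]
gripper_width: 0.093
[ 0.54196513 -0.25106197  0.38405952] [ 0.02255069 -0.2555042  -0.96654491]
```

View pics/w1.png

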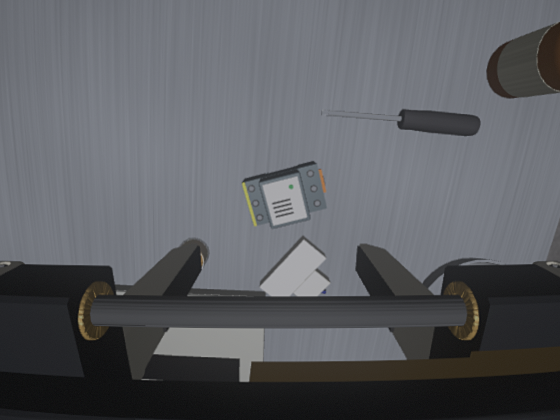

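The wrist view shows the module's white top at about (285,200), the breaker at (295,268) and the jar at (200,250), partly hidden by the left finger. Next I measure them.

```bash
cat > mod.py <<'E'
from h import *
def white(fn,p,box,z,thr=150):
    im=cv2.imread('pics/'+fn); x0,y0,x1,y1=box
    hsv=cv2.cvtColor(im,cv2.COLOR_BGR2HSV)
    m=((hsv[...,2]>thr)&(hsv[...,1]<45)).astype(np.uint8)
    k=np.zeros_like(m);k[y0:y1,x0:x1]=m[y0:y1,x0:x1]
    k=cv2.morphologyEx(k,cv2.MORPH_CLOSE,np.ones((7,7)))
    cs=cv2.findContours(k,0,2)[0]; c=max(cs,key=cv2.contourArea)
    W=ray(p,cv2.convexHull(c).reshape(-1,2),z)
    r=cv2.minAreaRect((W[:,:2]*1000).astype(np.float32))
    return r,cv2.contourArea(c)
E
python3 - <<'E'
from mod import *
p=env.camera_params('wrist')
for t in (120,150,170): print(t,white('w1.png',p,(240,155,330,232),.07,t))
pt=env.camera_params('top')
for t in (120,150,170):print('top',white('top0.png',pt,(355,190,390,235),.07,t))
im=cv2.imread('pics/w1.png');cv2.imwrite('pics/w1c.png',cv2.resize(im[140:310,170:350],None,fx=4,fy=3.5))
print('jar',ray(pt,[[408,258]],.034),'breaker',ray(pt,[[393,199],[401,191],[421,221],[429,210],[414,186],[428,195]],.018))
print(ray(pt,[[331,202],[328,130],[333,165]],.01))
# yellow edge
for n,fn,q in (('wrist','w1.png',p),('top','top0.png',pt)):
    h=cv2.cvtColor(cv2.imread('pics/'+fn),cv2.COLOR_BGR2HSV)
    m=((abs(h[...,0].astype(int)-29)<6)&(h[...,1]>110)).astype(np.uint8)
    nn,l,s,c=cv2.connectedComponentsWithStats(m)
    for i in range(1,nn):
        if s[i,4]>8:
            ys,xs=np.where(l==i);W=ray(q,np.c_[xs,ys],.04)
            print(n,c[i],s[i,4],W.mean(0),W[xs.argmin()],W[xs.argmax()])
E
```

```text
120 (((554.2085571289062, -311.5787353515625), (97.85209655761719, 82.30785369873047), 5.724161148071289), 6764.0)
150 (((554.8434448242188, -318.99542236328125), (37.9381217956543, 45.66586685180664), 20.11838150024414), 1408.5)
170 (((554.8136596679688, -318.9415283203125), (36.029884338378906, 44.10846710205078), 20.156574249267578), 1292.5)
top (((557.45068359375, -318.9378356933594), (38.35411071777344, 46.498592376708984), 20.3640079498291), 263.5)
top (((560.1419677734375, -313.7593688964844), (24.129213333129883, 46.87230682373047), 60.09002685546875), 77.0)Traceback (most recent call last):
  File "<stdin>", line 5, in <module>
  File "mod.py", line 8, in white
    cs=cv2.findContours(k,0,2)[0]; c=max(cs,key=cv2.contourArea)
                                     ~~~^^^^^^^^^^^^^^^^^^^^^^^^
ValueError: max() iterable argument is empty
```

Run:
```python
from mod import *
pt=env.camera_params('top');p=env.camera_params('wrist')
c=np.array([.555,-.319]);u=np.array([np.cos(np.radians(20.1)),np.sin(np.radians(20.1))]);v=np.array([-u[1],u[0]])
def loc(P): d=P[:,:2]-c; return np.round(np.c_[d@u,d@v]*1000)
print('jar',loc(ray(pt,[[408,258]],.034)),'breaker',loc(ray(pt,[[393,199],[401,191],[421,221],[429,210],[414,186],[428,195]],.018)))
print('sd',loc(ray(pt,[[331,202],[328,130],[333,165]],.01)))
s=env.read_state();print(s['position'],s['eef_rot'])
print('tcp loc',loc(s['position'][None]))
```

```text
jar [[-136.  -49.]] breaker [[  16.  -73.]
 [  28. -100.]
 [ -62. -119.]
 [ -43. -150.]
 [  28. -137.]
 [  -6. -162.]]
sd [[ 65.  78.]
 [246.  16.]
 [154.  38.]]
[ 0.54871262 -0.32189399  0.21812805] [-1.79961911e+02 -3.13778487e-02  9.56521947e+01]
tcp loc [[-7. -1.]]
```

```bash
python3 -m creep '{"travel":[[2.3,6.6,0],[0,0,0],[0,0,40],[0,0,40],[0,0,30],[0,0,0],[0,0,0]],"rot":[[0,0,-0.126],[0,0,-0.126],[0,0,0],[0,0,0],[0,0,0],[0,0,0],[0,0,0]],"hand":[93,93,93,93,93,93,93]}'
python3 - <<'E'
from h import *
print(env.read_state()['position'],env.read_state()['eef_rot'])
im,p=shot('wrist','w2.png')
E
```

```text
time_s: 2.9
position: [0.555, -0.319, 0.1086]
eef_rot: [-180.0, -0.1, 109.2]
force: [0.2, -0.3, 0.7]
gripper_width: 0.0928
[ 0.55499389 -0.31897343  0.10864601] [-1.79952750e+02 -6.49655577e-02  1.09161508e+02]
```

View pics/w2.png

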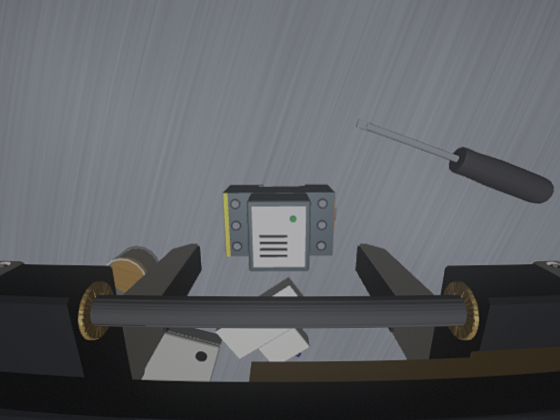

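The module sits centred between the fingers, with its label at (278,238). A final check, then I descend.

```bash
python3 - <<'E'
from mod import *
p=env.camera_params('wrist')
for t in (140,170): print(t,white('w2.png',p,(235,180,325,275),.07,t))
E
python3 -m creep '{"travel":[[0,0,20],[0,0,20],[0,0,15],[0,0,9],[0,0,0],[0,0,0]],"rot":[[0,0,-0.016],[0,0,0],[0,0,0],[0,0,0],[0,0,0],[0,0,0]],"hand":[93,93,93,93,93,93]}'
```

```text
140 (((556.13525390625, -320.4280700683594), (38.704620361328125, 46.03504943847656), 19.234296798706055), 3098.5)
170 (((556.11279296875, -320.3899841308594), (37.269901275634766, 44.49629592895508), 19.23404884338379), 2911.5)
time_s: 3.55
position: [0.5558, -0.3196, 0.0456]
eef_rot: [180.0, 0.1, 110.2]
force: [-0.5, -0.7, 0.3]
gripper_width: 0.0928
```

```bash
python3 -m creep '{"travel":[[0,0,0.5],[0,0,0],[0,0,0],[0,0,0],[0,0,0],[0,0,0],[0,0,0],[0,0,0]],"rot":[[0,0,0.008],[0,0,0],[0,0,0],[0,0,0],[0,0,0],[0,0,0],[0,0,0],[0,0,0]],"hand":[40,30,30,30,30,30,30,30]}'
```

```text
time_s: 4.35
position: [0.5553, -0.3192, 0.0441]
eef_rot: [180.0, -0.0, 109.7]
force: [-0.6, 1.7, -0.3]
gripper_width: 0.0448
```

```bash
python3 -m creep '{"travel":[[0,0,-20],[0,0,-30],[0,0,-40],[0,0,-40],[0,0,-40],[0,0,0]],"rot":[[0,0,0],[0,0,0],[0,0,0],[0,0,0],[0,0,0],[0,0,0]],"hand":[30,30,30,30,30,30]}'
python3 - <<'E'
from h import *
for fn,b,s,o in (('top0.png',(100,150,265,290),4.2,'ta2.png'),('scene0.png',(265,140,430,250),4.8,'sa2.png')):
    im=cv2.imread('pics/'+fn).astype(float); x0,y0,x1,y1=b
    c=cv2.resize(cv2.cvtColor(im[y0:y1,x0:x1].astype(np.uint8),cv2.COLOR_BGR2GRAY),None,fx=s,fy=s,interpolation=cv2.INTER_CUBIC)
    c=cv2.GaussianBlur(c,(0,0),2)
    c=np.clip((c.astype(float)-120)*255/(c.max()-120),0,255).astype(np.uint8)
    cv2.imwrite('pics/'+o,c)
E
```

```text
time_s: 4.95
position: [0.5581, -0.3211, 0.2218]
eef_rot: [179.6, 0.5, 109.7]
force: [1.1, -0.2, -1.8]
gripper_width: 0.0448
```

View pics/ta2.png

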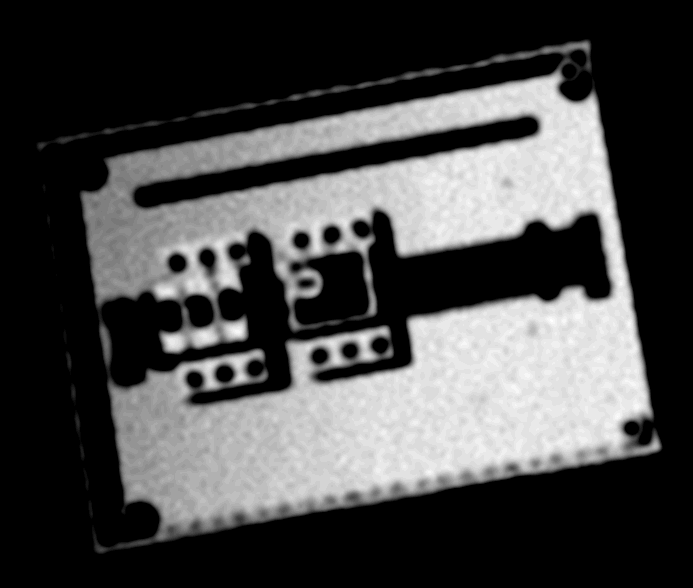

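View pics/sa2.png

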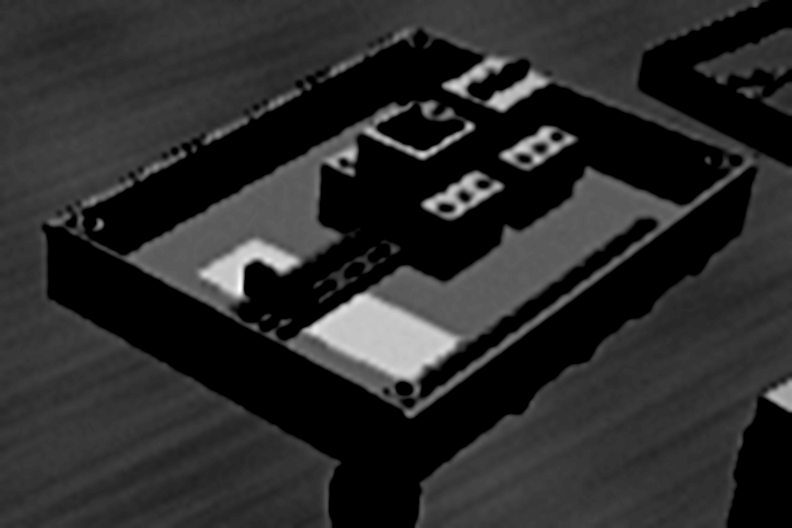

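```bash
cat > gap.py <<'E'
from mod import *
pt=env.camera_params('top');ps=env.camera_params('scene')
S=lambda a:(np.array(a,float)+.5)/4.8-.5+[265,140]
T=lambda a:(np.array(a,float)+.5)/4.2-.5+[100,150]
E
python3 - <<'E'
from gap import *
W=ray(ps,S([[258,238],[200,273],[465,340]]),.005);print('strip',W.round(4))
d=W[2]-W[0];print(np.hypot(*d[:2]),np.degrees(np.arctan2(d[1],d[0]))); d=W[0]-W[1];print(np.hypot(*d[:2]),np.degrees(np.arctan2(-d[0],d[1])))
# rail edges in top image: subpixel gradient along columns
g=cv2.cvtColor(cv2.imread('pics/top0.png'),cv2.COLOR_BGR2GRAY).astype(float)
g=cv2.GaussianBlur(g,(0,0),.7)
E=[[],[]]
for x in range(199,224):
    c=g[195:232,x]; d=np.diff(c)
    i=d.argmin(); 
    j=i+4+d[i+4:].argmax()
    f=lambda a,k:k+.5+.5*(a[k-1]-a[k+1])/(a[k-1]-2*a[k]+a[k+1])
    E[0].append((x,195+f(d,i)));E[1].append((x,195+f(d,j)))
for e,n in zip(E,('far','near')):
    W=ray(pt,e,.031)[:,:2]; 
    k=np.polyfit(W[:,1],W[:,0],1); r=W[:,0]-np.polyval(k,W[:,1]); ok=abs(r)<.003
    k=np.polyfit(W[ok,1],W[ok,0],1);print(n,k,np.degrees(np.arctan(-k[0])),ok.sum(),np.abs(r[ok]).max(), np.polyval(k,.07))
# box rim corners
g2=ray(pt,T([[38,142],[592,40],[662,450],[97,550]]),.05);print(g2.round(4),g2.mean(0))
print('endstop',ray(pt,T([[528,222],[548,222],[540,298],[560,298]]),.045).round(4))
print('device tops',ray(pt,T([[285,250],[375,235],[395,325],[300,345]]),.075).round(4))
E
```

```text
strip [[0.4757 0.0958 0.005 ]
 [0.4849 0.0446 0.005 ]
 [0.623  0.122  0.005 ]]
0.1495239096931395 10.101118011288758
0.05207098830967225 10.155596324723387
far [-0.17588873  0.5870086 ] 9.975645368469825 25 0.0007715047616854154 0.5746963872455687
near [-0.17433897  0.55212056] 9.889492489216229 21 0.0029902626876671112 0.5399168313625312
[[ 0.6363  0.3414  0.05  ]
 [ 0.6956  0.0074  0.05  ]
 [ 0.4495 -0.0345  0.05  ]
 [ 0.3929  0.2984  0.05  ]] [0.54357772 0.15317973 0.05      ]
endstop [[0.586  0.0459 0.045 ]
 [0.5859 0.0339 0.045 ]
 [0.5403 0.0384 0.045 ]
 [0.5402 0.0265 0.045 ]]
device tops [[0.5669 0.1842 0.075 ]
 [0.5753 0.1316 0.075 ]
 [0.5226 0.1192 0.075 ]
 [0.5114 0.1744 0.075 ]]
```

```bash
python3 -m creep '{"travel":[[20,7,0],[40,14,0],[40,14,0],[40,14,0],[40,14,0],[40,14,0],[40,14,0],[40,14,0],[40,14,0],[25,8.5,0]],"rot":[[0,0,0],[0,0,0],[0,0,0],[0,0,0],[0,0,0],[0,0,0],[0,0,0],[0,0,0],[0,0,0],[0,0,0]],"hand":[30,30,30,30,30,30,30,30,30,30]}'
python3 -m creep '{"travel":[[15,5,0],[0,0,0],[0,0,0],[0,0,0],[0,0,0],[0,0,0]],"rot":[[0,0,0.085],[0,0,0.085],[-0.08,0,0],[-0.09,0,0],[-0.08,0,0],[0,0,0]],"hand":[30,30,30,30,30,30]}'
python3 - <<'E'
from h import *
print(env.read_state()['position'],env.read_state()['eef_rot'],env.read_state()['force'])
shot('scene','s1.png');shot('top','t1.png');shot('wrist','w3.png')
im=cv2.imread('pics/s1.png');cv2.imwrite('pics/s1c.png',cv2.resize(im[60:260,240:440],None,fx=3,fy=3))
E
```

```text
time_s: 5.95
position: [0.5511, 0.0703, 0.2124]
eef_rot: [-179.9, -0.1, 109.8]
force: [0.4, -0.6, -2.2]
gripper_width: 0.0445
time_s: 6.55
position: [0.549, 0.0831, 0.211]
eef_rot: [165.8, -0.0, 100.0]
force: [0.3, 1.0, -4.1]
gripper_width: 0.0445
[0.54902995 0.08308601 0.21097199] [ 1.65845953e+02 -3.31438819e-02  9.99642272e+01] [ 0.27230552  0.99733032 -4.06523138]
```

View pics/s1c.png

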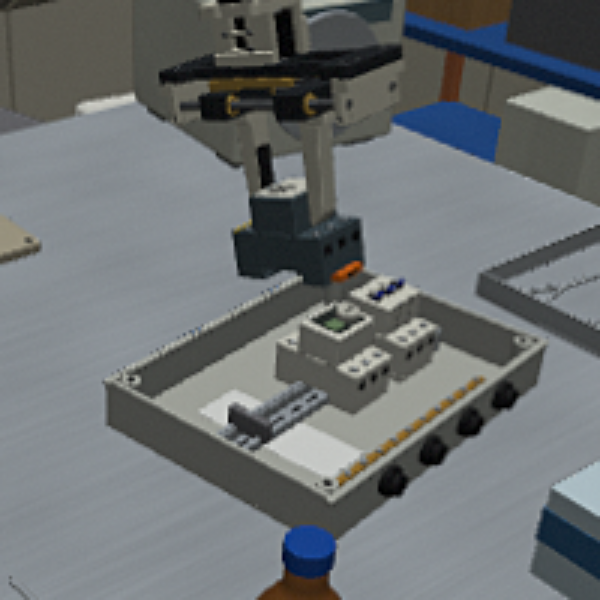

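View pics/w3.png

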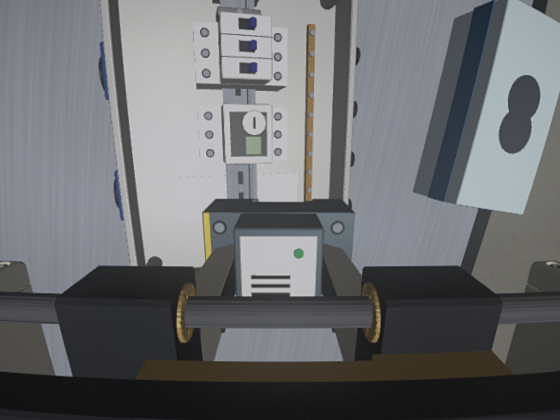

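The module is held tilted with the foot end up, at the right yaw and above the place, and the wrist view shows the rail and devices clear. I descend to just above the rail.

```bash
python3 -m creep '{"travel":[[0,-5.3,20],[0,-8,30],[0,-8,30],[0,-5.3,20],[0,-3.3,12],[0,-1.9,7],[0,0,0],[0,0,0],[0,0,0]],"rot":[[0,0,0],[0,0,0],[0,0,0],[0,0,0],[0,0,0],[0,0,0],[0,0,0],[0,0,0],[0,0,0]],"hand":[30,30,30,30,30,30,30,30,30]}'
python3 - <<'E'
from h import *
s=env.read_state();print(s['position'],s['eef_rot'],s['force'],s['torque'])
shot('scene','s2.png');shot('top','t2.png')
im=cv2.imread('pics/s2.png');cv2.imwrite('pics/s2c.png',cv2.resize(im[80:260,260:440],None,fx=3.3,fy=3.3))
E
```

```text
time_s: 7.6
position: [0.5517, 0.083, 0.0926]
eef_rot: [165.5, 0.0, 100.0]
force: [0.3, 0.3, -3.1]
gripper_width: 0.0446
[0.55171929 0.08304204 0.09263187] [1.65540422e+02 1.74022328e-02 9.99691791e+01] [ 0.25199129  0.26481544 -3.07574009] [-0.07269661  0.1772568  -0.05112175]
```

View pics/s2c.png

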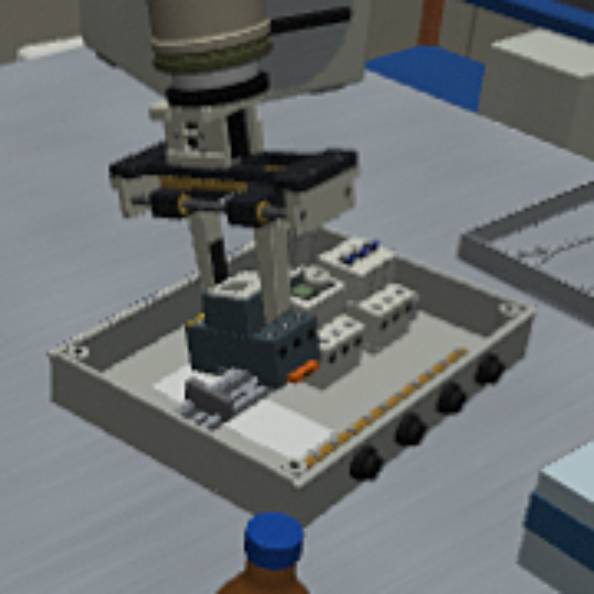

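```bash
python3 -m creep '{"travel":[[0,-4,2],[0,-2.3,3],[0,0,2.7],[0,0,0],[0,0,0]],"rot":[[0,0,0],[0,0,0],[0,0,0],[0,0,0],[0,0,0]],"hand":[30,30,30,30,30]}'
python3 -m creep '{"travel":[[0,-0.25,1],[0,0,0],[0,0,0]],"rot":[[0,0,0],[0,0,0],[0,0,0]],"hand":[30,30,30]}'
```

```text
time_s: 8.2
position: [0.5463, 0.0822, 0.0817]
eef_rot: [165.7, -0.0, 100.0]
force: [0.3, -0.6, -3.2]
gripper_width: 0.0447
time_s: 8.5
position: [0.5464, 0.0823, 0.0809]
eef_rot: [165.7, 0.0, 100.0]
force: [-0.3, -0.0, -2.4]
gripper_width: 0.0445
```

```bash
for i in 1 2; do python3 -m creep '{"travel":[[0,0,0.6],[0,0,0],[0,0,0]],"rot":[[0,0,0],[0,0,0],[0,0,0]],"hand":[30,30,30]}'; done
```

```text
time_s: 8.8
position: [0.5465, 0.0823, 0.0803]
eef_rot: [165.7, -0.0, 100.0]
force: [-1.0, 0.5, -2.8]
gripper_width: 0.0452
time_s: 9.1
position: [0.5467, 0.0823, 0.0797]
eef_rot: [165.7, 0.0, 100.0]
force: [0.4, 0.6, -3.3]
gripper_width: 0.0447
```

```bash
for i in 1 2; do python3 -m creep '{"travel":[[0,0,0.5],[0,0,0],[0,0,0]],"rot":[[0,0,0],[0,0,0],[0,0,0]],"hand":[30,30,30]}'; done
```

```text
time_s: 9.4
position: [0.5468, 0.0823, 0.0792]
eef_rot: [165.7, -0.0, 100.0]
force: [-0.2, -0.1, -3.0]
gripper_width: 0.0452
time_s: 9.7
position: [0.5469, 0.0824, 0.0788]
eef_rot: [165.7, -0.0, 100.0]
force: [0.0, 0.4, -3.2]
gripper_width: 0.0447
```

Run:
```python
from h import *
s=env.read_state();print(s['position'],s['force'],s['torque'])
```

```text
[0.54690681 0.08236614 0.07875423] [ 0.02562221  0.36250733 -3.23380647] [-0.07011838  0.10522573 -0.00375015]
```

```bash
for i in 1 2 3; do python3 -m creep '{"travel":[[0,0,0.4],[0,0,0],[0,0,0]],"rot":[[0,0,0],[0,0,0],[0,0,0]],"hand":[30,30,30]}'; done
```

```text
time_s: 10.0
position: [0.5471, 0.0824, 0.0786]
eef_rot: [165.7, 0.0, 100.0]
force: [-1.5, 1.1, -0.6]
gripper_width: 0.0449
time_s: 10.3
position: [0.5472, 0.0824, 0.0785]
eef_rot: [165.7, 0.0, 100.0]
force: [-5.4, -1.2, 5.5]
gripper_width: 0.0448
time_s: 10.6
position: [0.5472, 0.0824, 0.0784]
eef_rot: [165.7, 0.0, 100.0]
force: [-7.8, -1.0, 8.4]
gripper_width: 0.0448
```

Contact felt: the rail corner touches the module's underside at TCP z of about 78.6 mm. Now I back off, tilt a bit more for clearance at the far flange, retreat, and lower so the lip comes below the flange.

```bash
python3 -m creep '{"travel":[[0,0,-2],[0,0,-2],[0,0,0],[0,-5,0],[0,-5,0],[0,-4.6,0],[0,0,0],[0,0,0]],"rot":[[0,0,0],[0,0,0],[-0.08,0,0],[0,0,0],[0,0,0],[0,0,0],[0,0,0],[0,0,0]],"hand":[30,30,30,30,30,30,30,30]}'
python3 -m creep '{"travel":[[0,0,2],[0,0,2],[0,0,0],[0,0,0]],"rot":[[0,0,0],[0,0,0],[0,0,0],[0,0,0]],"hand":[30,30,30,30]}'
python3 -m creep '{"travel":[[0,0,1],[0,0,1],[0,0,0],[0,0,0]],"rot":[[0,0,0],[0,0,0],[0,0,0],[0,0,0]],"hand":[30,30,30,30]}'
```

```text
time_s: 11.4
position: [0.533, 0.0798, 0.0771]
eef_rot: [161.1, 0.0, 100.0]
force: [-0.2, 0.0, -3.3]
gripper_width: 0.0444
time_s: 11.8
position: [0.5338, 0.0801, 0.0727]
eef_rot: [161.1, -0.0, 100.0]
force: [0.3, -0.5, -2.5]
gripper_width: 0.0446
time_s: 12.2
position: [0.5345, 0.0802, 0.071]
eef_rot: [161.1, -0.0, 100.0]
force: [-0.6, -0.8, -3.2]
gripper_width: 0.0448
```

```bash
python3 -m creep '{"travel":[[0,0,1],[0,0,1],[0,0,0],[0,0,0]],"rot":[[0,0,0],[0,0,0],[0,0,0],[0,0,0]],"hand":[30,30,30,30]}'
python3 -m creep '{"travel":[[0,0,1],[0,0,0.8],[0,0,0],[0,0,0]],"rot":[[0,0,0],[0,0,0],[0,0,0],[0,0,0]],"hand":[30,30,30,30]}'
python3 -m creep '{"travel":[[0,1,0],[0,1,0],[0,0,0],[0,0,0]],"rot":[[0,0,0],[0,0,0],[0,0,0],[0,0,0]],"hand":[30,30,30,30]}'
```

```text
time_s: 12.6
position: [0.5352, 0.0803, 0.0691]
eef_rot: [161.1, -0.0, 100.0]
force: [-0.4, -0.3, -2.7]
gripper_width: 0.0449
time_s: 13.0
position: [0.5357, 0.0804, 0.0674]
eef_rot: [161.1, -0.0, 100.0]
force: [-0.3, 0.2, -2.3]
gripper_width: 0.0448
time_s: 13.4
position: [0.5377, 0.0807, 0.0682]
eef_rot: [161.1, 0.0, 100.0]
force: [0.5, 0.2, -2.4]
gripper_width: 0.0449
```

```bash
python3 -m creep '{"travel":[[0,1,0],[0,1,0],[0,0,0],[0,0,0]],"rot":[[0,0,0],[0,0,0],[0,0,0],[0,0,0]],"hand":[30,30,30,30]}'
python3 -m creep '{"travel":[[0,0.8,0],[0,0,0],[0,0,0]],"rot":[[0,0,0],[0,0,0],[0,0,0]],"hand":[30,30,30]}'
python3 -m creep '{"travel":[[0,0.6,0],[0,0,0],[0,0,0]],"rot":[[0,0,0],[0,0,0],[0,0,0]],"hand":[30,30,30]}'
```

```text
time_s: 13.8
position: [0.5395, 0.081, 0.0688]
eef_rot: [161.1, -0.0, 100.0]
force: [1.1, -1.0, -3.1]
gripper_width: 0.0446
time_s: 14.1
position: [0.5403, 0.0812, 0.0691]
eef_rot: [161.1, -0.0, 100.0]
force: [0.8, 0.4, -3.2]
gripper_width: 0.0443
time_s: 14.4
position: [0.5408, 0.0813, 0.0693]
eef_rot: [161.1, -0.0, 100.0]
force: [-0.2, -0.7, -1.9]
gripper_width: 0.0449
```

```bash
for i in 1 2 3; do python3 -m creep '{"travel":[[0,0.5,0],[0,0,0],[0,0,0]],"rot":[[0,0,0],[0,0,0],[0,0,0]],"hand":[30,30,30]}'; done
```

```text
time_s: 14.7
position: [0.541, 0.0813, 0.0692]
eef_rot: [161.1, -0.0, 100.0]
force: [-1.5, -0.1, -1.8]
gripper_width: 0.0447
time_s: 15.0
position: [0.5412, 0.0814, 0.0692]
eef_rot: [161.2, -0.0, 100.0]
force: [-4.3, -1.4, -0.7]
gripper_width: 0.045
time_s: 15.3
position: [0.5413, 0.0814, 0.0692]
eef_rot: [161.2, -0.0, 100.0]
force: [-7.7, -2.3, 0.7]
gripper_width: 0.0449
```

Contact on the lip (about 8 N along −x) agrees with the lip tip meeting the rail's web while hooked and tilted. Now I set up a helper to work out the rocking steps.

```bash
cat > rock.py <<'E'
import sys
from h import *
G=np.array([.5545,.0833]);RT=30.5;H=44.1
def pm(s):
    d=(s['position'][:2]-G)*1000;y=np.radians(10)
    bx=d[0]*np.cos(y)+d[1]*np.sin(y);by=-d[0]*np.sin(y)+d[1]*np.cos(y)
    th=np.radians(180-abs(s['eef_rot'][0])) if s['eef_rot'][0]>0 else -np.radians(180-abs(s['eef_rot'][0]))
    r=np.array([-17.5-bx,RT-s['position'][2]*1000]);c,n=np.cos(th),np.sin(th)
    return bx,by,th,np.array([r[0]*c+r[1]*n,-r[0]*n+r[1]*c])
s=env.read_state();bx,by,th,r=pm(s)
print('bx %.2f by %.2f tilt %.4f P_M'%(bx,by,th),(r+[0,H]).round(2),'F',s['force'].round(1),'yaw',s['eef_rot'][2].round(2))
if len(sys.argv)>1:
    t,px,pz=map(float,sys.argv[1:4]);d=th-t;c,n=np.cos(d),np.sin(d)
    q=np.array([r[0]*c-r[1]*n,r[1]*c+r[0]*n])
    print('after turn +%.3f: ty %.2f tz %.2f (turn first)'%(d,q[0]-px,pz-H-q[1]))
E
python3 rock.py 0.25 -16.3 8.8
```

```text
bx -13.33 by 0.42 tilt 0.3279 P_M [-16.4    8.84] F [-7.7 -2.3  0.7] yaw 99.98
after turn +0.078: ty 2.70 tz 1.13 (turn first)
```

```bash
python3 -m creep '{"travel":[[0,0.7,0.5],[0,1,0.6],[0,0,0],[0,0,0]],"rot":[[0.039,0,0],[0.039,0,0],[0,0,0],[0,0,0]],"hand":[30,30,30,30]}'; python3 rock.py 0.18 -16.8 9.0
```

```text
time_s: 15.7
position: [0.5444, 0.0819, 0.0691]
eef_rot: [165.5, -0.0, 100.0]
force: [-1.2, -0.6, -2.8]
gripper_width: 0.0449
bx -10.19 by 0.43 tilt 0.2530 P_M [-16.73   8.57] F [-1.2 -0.6 -2.8] yaw 99.98
after turn +0.073: ty 2.70 tz 1.56 (turn first)
```

```bash
python3 -m creep '{"travel":[[0,1.3,0.7],[0,1.3,0.7],[0,0,0],[0,0,0]],"rot":[[0.036,0,0],[0.036,0,0],[0,0,0],[0,0,0]],"hand":[30,30,30,30]}'; python3 rock.py 0.13 -17.1 9.2
```

```text
time_s: 16.1
position: [0.5472, 0.0824, 0.0684]
eef_rot: [169.6, -0.0, 100.0]
force: [-0.3, 0.1, -2.7]
gripper_width: 0.0451
bx -7.33 by 0.42 tilt 0.1819 P_M [-16.85   8.7 ] F [-0.3  0.1 -2.7] yaw 99.98
after turn +0.052: ty 2.11 tz 1.32 (turn first)
```

```bash
python3 -m creep '{"travel":[[0,0,0.7],[0,0,0],[0,0,0]],"rot":[[0,0,0],[0,0,0],[0,0,0]],"hand":[30,30,30]}';python3 -m creep '{"travel":[[0,0,0.4],[0,0,0],[0,0,0]],"rot":[[0,0,0],[0,0,0],[0,0,0]],"hand":[30,30,30]}'; python3 -m creep '{"travel":[[0,0,0.4],[0,0,0],[0,0,0]],"rot":[[0,0,0],[0,0,0],[0,0,0]],"hand":[30,30,30]}'; python3 rock.py 0.13 -17.1 10
```

```text
time_s: 16.4
position: [0.5471, 0.0824, 0.0679]
eef_rot: [169.6, 0.0, 100.0]
force: [0.7, 0.1, -2.8]
gripper_width: 0.0447
time_s: 16.7
position: [0.5473, 0.0824, 0.0675]
eef_rot: [169.7, 0.0, 100.0]
force: [1.6, -0.0, -2.3]
gripper_width: 0.0446
time_s: 17.0
position: [0.5474, 0.0824, 0.0671]
eef_rot: [169.7, 0.0, 100.0]
force: [1.2, -1.1, -2.1]
gripper_width: 0.045
bx -7.11 by 0.33 tilt 0.1805 P_M [-16.8    9.93] F [ 1.2 -1.1 -2.1] yaw 99.97
after turn +0.050: ty 2.05 tz 0.88 (turn first)
```

```bash
python3 -m creep '{"travel":[[0,0,0.4],[0,0,0],[0,0,0]],"rot":[[0,0,0],[0,0,0],[0,0,0]],"hand":[30,30,30]}'; python3 -m creep '{"travel":[[0,0,0.4],[0,0,0],[0,0,0]],"rot":[[0,0,0],[0,0,0],[0,0,0]],"hand":[30,30,30]}'; python3 rock.py 0.13 -17.1 10
```

```text
time_s: 17.3
position: [0.5475, 0.0824, 0.067]
eef_rot: [169.7, 0.0, 100.0]
force: [-1.2, -0.9, 3.6]
gripper_width: 0.0451
time_s: 17.6
position: [0.5476, 0.0824, 0.0669]
eef_rot: [169.7, 0.0, 100.0]
force: [-4.6, -0.5, 6.9]
gripper_width: 0.0445
bx -6.97 by 0.34 tilt 0.1804 P_M [-16.9   10.17] F [-4.6 -0.5  6.9] yaw 99.97
after turn +0.050: ty 1.93 tz 0.64 (turn first)
```

```bash
python3 -m creep '{"travel":[[0,0,-0.6],[0,0.9,0.2],[0,0.9,0.2],[0,0,0],[0,0,0]],"rot":[[0,0,0],[0.025,0,0],[0.025,0,0],[0,0,0],[0,0,0]],"hand":[30,30,30,30,30]}'; python3 rock.py 0.09 -17.3 9.8
```

```text
time_s: 18.1
position: [0.5495, 0.0828, 0.0667]
eef_rot: [172.6, 0.0, 100.0]
force: [0.1, -0.8, 2.9]
gripper_width: 0.0448
bx -5.03 by 0.34 tilt 0.1299 P_M [-17.06   9.77] F [ 0.1 -0.8  2.9] yaw 99.98
after turn +0.040: ty 1.62 tz 0.68 (turn first)
```

```bash
python3 -m creep '{"travel":[[0,0.6,0.3],[0,0.6,0.3],[0,0,0],[0,0,0]],"rot":[[0.015,0,0],[0.015,0,0],[0,0,0],[0,0,0]],"hand":[30,30,30,30]}'; python3 rock.py 0.06 -17.4 9.8
```

```text
time_s: 18.5
position: [0.5506, 0.083, 0.067]
eef_rot: [174.3, 0.0, 100.0]
force: [-3.6, -0.4, 7.8]
gripper_width: 0.0447
bx -3.87 by 0.34 tilt 0.1000 P_M [-17.2    9.18] F [-3.6 -0.4  7.8] yaw 99.98
after turn +0.040: ty 1.61 tz 1.28 (turn first)
```

```bash
python3 -m creep '{"travel":[[0,0.6,0.3],[0,0.6,0.3],[0,0,0],[0,0,0]],"rot":[[0.015,0,0],[0.015,0,0],[0,0,0],[0,0,0]],"hand":[30,30,30,30]}'; python3 rock.py 0.03 -17.4 9.8
```

```text
time_s: 18.9
position: [0.5517, 0.0832, 0.0656]
eef_rot: [176.0, -0.0, 100.0]
force: [2.7, 0.8, 1.1]
gripper_width: 0.0452
bx -2.74 by 0.36 tilt 0.0699 P_M [-17.18  10.1 ] F [2.7 0.8 1.1] yaw 99.97
after turn +0.040: ty 1.60 tz 0.36 (turn first)
```

```bash
python3 -m creep '{"travel":[[0,0.6,0.2],[0,0.5,0.2],[0,0,0],[0,0,0]],"rot":[[0.017,0,0],[0.017,0,0],[0,0,0],[0,0,0]],"hand":[30,30,30,30]}'; python3 rock.py 0.0 -17.4 10
```

```text
time_s: 19.3
position: [0.5528, 0.0834, 0.0652]
eef_rot: [177.9, -0.0, 100.0]
force: [3.7, 1.1, -2.4]
gripper_width: 0.0448
bx -1.65 by 0.40 tilt 0.0359 P_M [-17.08  10.02] F [ 3.7  1.1 -2.4] yaw 99.97
after turn +0.036: ty 1.55 tz 0.57 (turn first)
```

```bash
python3 -m creep '{"travel":[[0,0.7,0.3],[0,0.6,0.3],[0,0,0],[0,0,0]],"rot":[[0.018,0,0],[0.018,0,0],[0,0,0],[0,0,0]],"hand":[30,30,30,30]}'; python3 rock.py 0.0 -17.4 10
```

```text
time_s: 19.7
position: [0.5534, 0.0835, 0.0645]
eef_rot: [-179.9, -0.0, 100.0]
force: [-1.7, -0.4, 1.5]
gripper_width: 0.0447
bx -1.09 by 0.39 tilt -0.0018 P_M [-16.35  10.05] F [-1.7 -0.4  1.5] yaw 99.97
after turn +-0.002: ty 0.99 tz -0.08 (turn first)
```

```bash
python3 -m creep '{"travel":[[0,0.4,0.5],[0,0.3,0.5],[0,0,0],[0,0,0]],"rot":[[0,0,0],[0,0,0],[0,0,0],[0,0,0]],"hand":[30,30,30,30]}'; python3 rock.py 0.0 -17.4 10
python3 - <<'E'
from h import *
shot('scene','s3.png');shot('wrist','w4.png')
im=cv2.imread('pics/s3.png');cv2.imwrite('pics/s3c.png',cv2.resize(im[100:250,270:420],None,fx=4,fy=4,interpolation=cv2.INTER_CUBIC))
E
```

```text
time_s: 20.1
position: [0.5535, 0.0835, 0.0645]
eef_rot: [-179.9, 0.0, 100.0]
force: [-10.0, -2.5, 11.2]
gripper_width: 0.0451
bx -0.95 by 0.37 tilt -0.0023 P_M [-16.47  10.04] F [-10.   -2.5  11.2] yaw 99.97
after turn +-0.002: ty 0.85 tz -0.08 (turn first)
```

View pics/s3c.png

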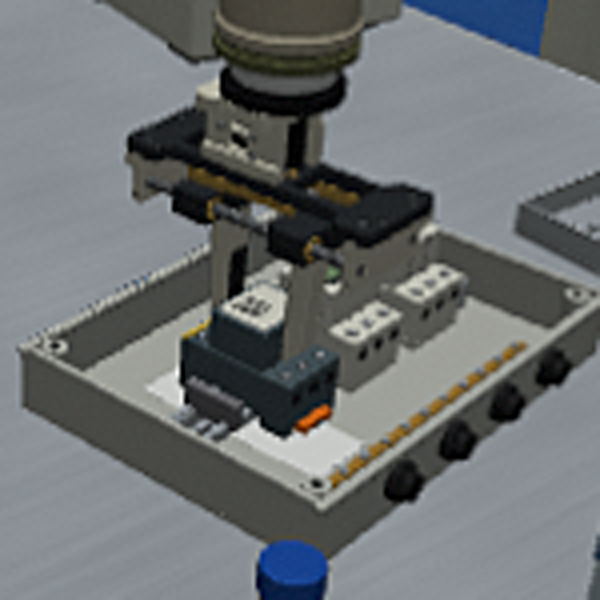

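Level at home height. I relieve the pressing and do a gentle pull-up test to check that the foot holds.

```bash
python3 -m creep '{"travel":[[0,-0.6,-0.6],[0,-0.5,-0.5],[0,0,0],[0,0,0]],"rot":[[0,0,0],[0,0,0],[0,0,0],[0,0,0]],"hand":[30,30,30,30]}'; python3 rock.py
python3 -m creep '{"travel":[[0,0,-0.5],[0,0,-0.5],[0,0,0],[0,0,0]],"rot":[[0,0,0],[0,0,0],[0,0,0],[0,0,0]],"hand":[30,30,30,30]}'; python3 rock.py
python3 -m creep '{"travel":[[0,0,-0.5],[0,0,0],[0,0,0]],"rot":[[0,0,0],[0,0,0],[0,0,0]],"hand":[30,30,30]}'; python3 rock.py
```

```text
time_s: 20.6
position: [0.5533, 0.0835, 0.0645]
eef_rot: [-180.0, -0.0, 100.0]
force: [-0.5, -0.4, -3.1]
gripper_width: 0.0448
bx -1.14 by 0.42 tilt -0.0004 P_M [-16.35  10.04] F [-0.5 -0.4 -3.1] yaw 99.97
time_s: 21.0
position: [0.5533, 0.0835, 0.0654]
eef_rot: [-180.0, -0.0, 100.0]
force: [1.9, 0.3, -8.7]
gripper_width: 0.0445
bx -1.14 by 0.44 tilt -0.0005 P_M [-16.34   9.18] F [ 1.9  0.3 -8.7] yaw 99.97
time_s: 21.3
position: [0.5529, 0.0835, 0.0656]
eef_rot: [-179.9, -0.0, 100.0]
force: [3.7, 0.8, -15.4]
gripper_width: 0.0447
bx -1.50 by 0.44 tilt -0.0013 P_M [-15.95   9.02] F [  3.7   0.8 -15.4] yaw 99.97
```

The module rose about 0.8 mm and then held against about 12 N, so the foot has clicked under the far edge. I set it back down, open the gripper and withdraw straight up.

```bash
python3 -m creep '{"travel":[[0,0.2,1],[0,0.1,0.8],[0,0,0],[0,0,0]],"rot":[[0,0,0],[0,0,0],[0,0,0],[0,0,0]],"hand":[30,30,30,30]}'; python3 rock.py
python3 -m creep '{"travel":[[0,0,-0.2],[0,0,0],[0,0,0],[0,0,0],[0,0,0],[0,0,0],[0,0,0],[0,0,0]],"rot":[[0,0,0],[0,0,0],[0,0,0],[0,0,0],[0,0,0],[0,0,0],[0,0,0],[0,0,0]],"hand":[52,65,72,72,72,72,72,72]}'; python3 rock.py
```

```text
time_s: 21.7
position: [0.5542, 0.0836, 0.0653]
eef_rot: [180.0, 0.0, 100.0]
force: [-1.3, 0.4, -3.3]
gripper_width: 0.0453
bx -0.27 by 0.37 tilt 0.0008 P_M [-17.26   9.35] F [-1.3  0.4 -3.3] yaw 99.98
time_s: 22.5
position: [0.5538, 0.0836, 0.0648]
eef_rot: [-180.0, -0.0, 100.0]
force: [-0.1, 0.3, -0.5]
gripper_width: 0.0719
bx -0.62 by 0.42 tilt -0.0000 P_M [-16.88   9.79] F [-0.1  0.3 -0.5] yaw 99.97
```

```bash
python3 -m creep '{"travel":[[0,0,-5],[0,0,-15],[0,0,-30],[0,0,-40],[0,0,-40],[0,0,-30],[0,0,0],[0,0,0]],"rot":[[0,0,0],[0,0,0],[0,0,0],[0,0,0],[0,0,0],[0,0,0],[0,0,0],[0,0,0]],"hand":[72,72,72,80,80,80,80,80]}'
python3 -m creep '{"travel":[[-25,0,-10],[-45,0,0],[-45,0,0],[-25,0,0],[0,0,0],[0,0,0]],"rot":[[0,0,0],[0,0,0],[0,0,0],[0,0,0],[0,0,0],[0,0,0]],"hand":[80,80,80,80,80,80]}'
python3 - <<'E'
from h import *
shot('scene','s4.png');shot('wrist','w5.png')
shot('top','t4.png')
im=cv2.imread('pics/s4.png');cv2.imwrite('pics/s4c.png',cv2.resize(im[120:250,270:420],None,fx=4,fy=4,interpolation=cv2.INTER_CUBIC))
E
```

```text
time_s: 23.3
position: [0.5546, 0.0836, 0.2268]
eef_rot: [179.8, 0.0, 100.0]
force: [0.0, -0.3, 0.4]
gripper_width: 0.0798
time_s: 23.9
position: [0.5772, -0.0543, 0.2333]
eef_rot: [-179.9, -0.1, 99.9]
force: [0.3, 0.6, -0.0]
gripper_width: 0.0804
```

View pics/s4c.png

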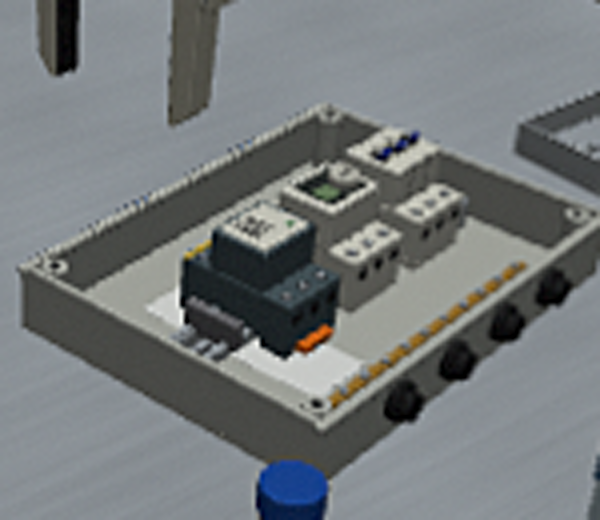

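View pics/w5.png

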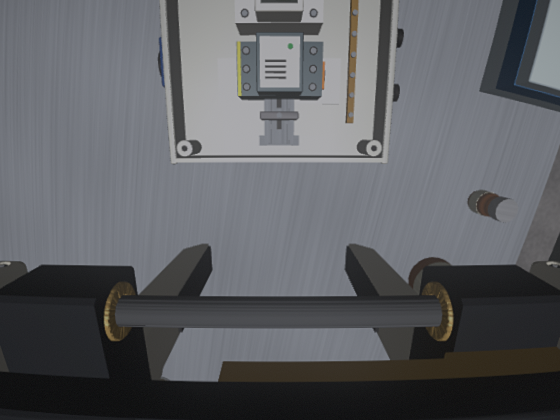

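The wrist view shows the module in the free place with its label at (280,62), level with the device behind it. I check its position and the bystanders numerically.

Run:
```python
from mod import *
p=env.camera_params('wrist');pt=env.camera_params('top')
G=np.array([554.5,83.3]);y=np.radians(10)
def rep(r):
    d=np.array(r[0][0])-G;print('bx %.1f by %.1f'%(d[0]*np.cos(y)+d[1]*np.sin(y),-d[0]*np.sin(y)+d[1]*np.cos(y)),r)
for t in(150,170):
  rep(white('w5.png',p,(258,36,301,91),.0904,t))
  try: rep(white('t4.png',pt,(195,190,230,235),.0904,t-10))
  except Exception as e:print(e)
a=cv2.imread('pics/top0.png')[120:270,315:425].astype(int);b=cv2.imread('pics/t4.png')[120:270,315:425].astype(int)
d=np.abs(a-b).max(2);ys,xs=np.where(d>50);print('changed',len(xs),(xs.min()+315,xs.max()+315,ys.min()+120,ys.max()+120) if len(xs) else '')
im=cv2.imread('pics/t4.png');cv2.imwrite('pics/t4c.png',cv2.resize(im[110:290,100:440],None,fx=2.3,fy=2.3))
w=cv2.imread('pics/w5.png');cv2.imwrite('pics/w5c.png',cv2.resize(w[0:170,150:410],None,fx=3,fy=3,interpolation=cv2.INTER_CUBIC))
```

```text
bx -0.4 by 1.3 (((553.8750610351562, 84.52981567382812), (37.11148452758789, 44.97450637817383), 9.459529876708984), 1892.0)
bx 15.7 by -30.9 (((575.3468017578125, 55.58820343017578), (45.95172882080078, 77.51087188720703), 81.10919189453125), 208.5)
bx -0.8 by 1.1 (((553.5582885742188, 84.20759582519531), (36.70954895019531, 44.0301628112793), 10.11497688293457), 877.5)
bx 35.3 by -40.3 (((596.2933959960938, 49.778961181640625), (36.65738296508789, 29.334367752075195), 89.52584838867188), 85.5)
changed 208 (np.int64(353), np.int64(383), np.int64(195), np.int64(233))
```

View pics/t4c.png

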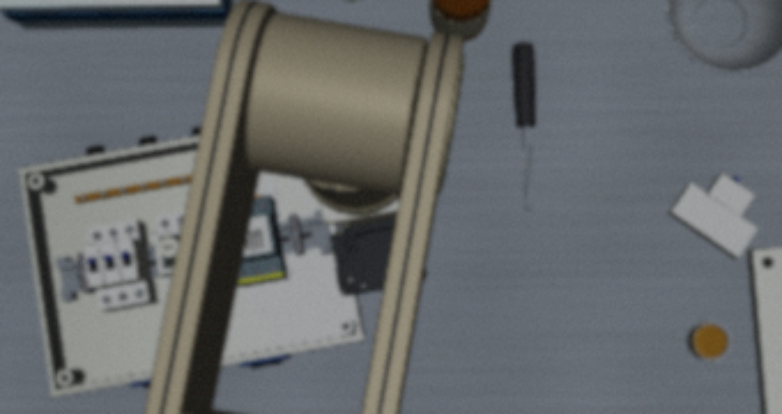

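View pics/w5c.png

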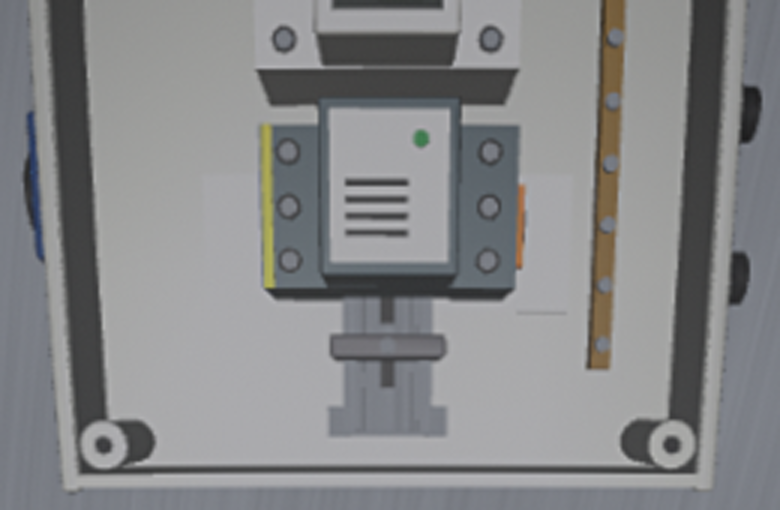

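```bash
python3 -c "
from station import env
print(env.hand_in())"
```

```text
the job is handed in; nothing more can be done
None
```

The module is fitted on the rail in the free place and let go, and the job was handed in at about 24 s of the 64 s allowed. No verdict was reported.

**How it went:**
- I gripped the module by its nose and felt for the rail by touch. Its top is about 30.4 mm above the box's underside.
- I hooked the lip under the near edge at 0.33 rad tilt, pressing with about 8 N. Then I rocked the module level in small steps, with the highest measured tool force about 15 N.

**Checks before letting go:**
- The arm held the module level to within about 0.002 rad, with its seat on the rail.
- A gentle pull up gave about 0.8 mm of play and then held against about 12 N, so the foot has clicked under the far edge.

**Checks after letting go:**
- The wrist camera put the module about 0.4 to 0.8 mm off the rail's middle line and about 1 mm from the place's middle along the rail.
- The screwdriver, spare breaker and jar had not moved. The only change in that part of the top view was where the module had stood.

**Less certain:**
- The same position check from the top camera failed because the arm covered part of the module, so the final position rests on the wrist camera and the arm's own readings.
- Two of my estimates of the module's position across the rail differed by up to about 1.8 mm. When I pushed the module forward it stopped earlier than my camera estimate of the rail edge predicted. By my working, either value lies within the allowed range.

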